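# Reset the tripped breaker under a push-to-open lid

### The job

The breaker in the larger of the two grey mains boxes on the bench has tripped. Press down on the ribbed front edge of that box's push-to-open lid and let go so it springs ajar by itself, then swing the lid right back against its stop with the fingers and push the breaker's wide black toggle over towards the lid's hinge until it snaps on. Only touch and push, grasp nothing: keep both boxes standing where they are, leave the smaller box shut and the other things on the bench alone.

Things in the scene. Friction and masses are not known exactly. Their poses are not given: they have to be found in the camera images.
- breaker_box: Larger grey portable mains box, 160 deep (x) x 200 wide (y) x 75 mm high, about 2.8 kg, loose on rubber feet. Origin at the centre of its underside; its x axis runs from the front wall (two round capped outlets) to the back wall (lid hinge), z up. Walls 6 mm; under the lid a deck lies 42 mm up, with 60 mm free between the front wall and the toggle.
- breaker_lid (a joint): Larger box's lid, plate 133 x 185 x 5 mm, hinged at the back rim; rad. 0 shut, flush. Touch latch: pressed about 3 mm down at the free front edge (5 N; gives 5 mm, to -0.04) it lets go; once the finger is off, a slow spring lifts it to .48 (ajar) in 1 s. It does not latch again. From there it swings freely (0.13 kg), falls back to ajar until past upright (1.57), and rests on its stop at 1.85.
- breaker_press (a point): Point to press: top of the larger box's lid, on the middle one of the three low ribs, 18 mm from the free edge, half-way across the width. Moves with the lid.
- breaker_edge (a point): Middle of the larger lid's free edge (lower corner), 138 mm from the hinge line; about 64 mm above the rim when ajar. Moves with the lid.
- breaker_hinge (a point): Middle of the larger lid's hinge line, which runs along the box's y axis: 68 mm behind the box's centre and 72 mm above its underside.
- toggle (a joint): Breaker toggle in the larger box: three black levers under one tie bar 50 mm wide (y), 9 mm thick, 20 mm from a pivot line along y over the box's centre, 44 mm above its underside. rad: 0 off, leaning 0.45 to the front; 0.9 on, leaning as much towards the lid's hinge. Past the middle it snaps over; takes about 3 N at the bar. Only reachable with the lid open.
- toggle_bar (a point): Centre of the toggle's tie bar (about 62 mm above the box's underside, 13 mm under the rim). Moves with the toggle.
- socket_box: Smaller grey mains box, 160 deep x 115 wide x 75 mm high, 1.6 kg, loose, one capped outlet in front, push-to-open lid of the same kind. To be left shut and in place. Origin at the centre of its underside, axes as for the larger box. Either box may stand left or right.
- socket_lid (a joint): Lid of the smaller box; 0 shut, positive open, rad. Stays shut.
- tile_bundle: Bystander: banded bundle of green tiles, 49 x 72 x 34 mm; origin at the centre of its underside.
- lot_stamp: Bystander: wooden hand stamp with a turned handle, 26 x 52 x 73 mm, standing; origin at the centre of its underside.
- masking_roll: Bystander: roll of tape lying flat, 104 mm across, 25 mm high; origin at the centre of its underside.
- ball_pen: Bystander: black pen, 145 mm long, lying; origin at the centre of its underside.
- tea_mug: Bystander: blue and white mug, 78 mm across, 92 mm high; origin at the centre of its underside.
- row_block: Bystander: plain wooden block 58 x 125 x 30 mm; origin at the centre of its underside.
Mind the look-alikes: they are no part of the job. Leave any red look-alike of the socket_box alone.

How it is judged:
By the outcome, as a careful person would: the job done as asked, in the order asked, and still so for the second after the job is handed in, with the robot touching nothing.
It also fails if it takes over 51 s, if anything falls off the work surface, if the arm or the gripper's body presses on something with over 40 N, if the wrist force passes 120 N, or if a joint passes its speed limit or range.

### The arm

A 6-joint arm with a two-finger parallel gripper is mounted at the origin on a cart in front of the work surface, level with it; the furniture and walls round the work are solid. World frame = base frame: x ahead of the robot, y to its left, z up, the work surface at z = 0. Lengths are in m, angles in degrees, forces in N, time in s.
With the tool pointing down it reaches from about 0.325 to 0.775 m from the base axis. Payload 5.5 kg.
Tool frame: the origin (TCP) lies between the finger pads; the fingertips stand 25 mm ahead of it and the grasp point (between the pads) lies 6 mm ahead of it; z points along the fingers, y is the direction in which the jaws open and shut (so a half turn about z gives the same grasp; the last joint's range is limited). The gripper opens to 88 mm and grips with 3 to 60 N. Pads are 20 mm wide; open, the fingers measure 115 mm over their backs; the gripper's body (75 mm by 178 mm) begins 61 mm behind the grasp point.
Start: joints at [-68.68, 5.22, 70.514, -0, 104.267, -3.249], TCP at [0.249, -0.546, 0.221] pointing down, gripper open.
Joint ranges: [-164.24, 164.24], [-49.07, 125.15], [9.68, 141.18], [-86.29, 266.29], [3.28, 154.24], [-151.56, 151.56]. Speed limits (degrees/s): [147.25, 147.25, 172.46, 180, 180, 180].

### API

Orientations are given as a 3x3 rotation matrix whose columns are the frame's x, y, z axes.
In Python, from station import * gives the robot as it stands. Calls block until the motion is done:
- reach(position, orientation): joint-space move of the TCP to a pose.
- move_linear(position, ori=None, feed=0.15, force_limit=None): straight line of the TCP; ori=None keeps the orientation; feed is the mean speed in m/s. With force_limit (N) it stops when the force on the tool has changed by that much, and returns True; else False.
- set_joints(angles): joint-space move.
- release() and clamp(grasp_force=None): open the fingers fully, or close them until they stop; grasp_force is the grip in N (None keeps the last).
- wait(seconds).
- solve_ik(position, orientation): joint angles nearest the present ones, or None.
- capture(name): name is "side" or "top"; returns a dict with "image" (420x560x3 uint8, red, green, blue), "fx", "fy", "cx", "cy" (pixels), "rvec" (rotation vector, rad) and "tvec" (3), from world to camera coordinates, as OpenCV has them. Camera axes: x right, y down, z forward; pixel columns grow to the right and rows downward; lengths in m; the calibration is good to about 2 mm. A picture is of the moment at which its call begins. There is no depth.
A pose or a line that the arm cannot do raises Unreachable and nothing moves.
- job_done(): hands the job in, once; it reports no verdict.
Readings, each from a call of its own:
- read_time_s(): time.
- read_joint_positions(): joint angles.
- read_qd(): joint speeds.
- read_tau(): joint torques, N m.
- read_tcp_pos(): TCP position.
- read_tool_rot(): TCP orientation.
- read_force(): force on the tool from outside, world axes, zero at the start.
- read_wrist_torque(): the same for the moment, N m.
- read_gripper_width(): finger opening in m.
Only numpy, scipy, OpenCV 4.12 (cv2) and the standard library are available. Lean on these libraries where they do the work, as an engineer would, in place of code of your own. Each camera call takes 0.05 s, during which the arm holds its last target.

## Working session

There is one attempt and no reset: what is moved stays moved. The work goes in short steps, each a Python script; the robot and the scene stay as the last script left them, time stands still between calls to the robot, and variables do not carry over. Pictures are saved under pics/ and viewed, and the job is handed in when it is done.

```bash
mkdir -p pics; ls
cat > h.py <<'E'
from station import *
import numpy as np, cv2
def snap(view,name):
    c=capture(view); cv2.imwrite(f'pics/{name}.png',cv2.cvtColor(c['image'],cv2.COLOR_RGB2BGR)); np.save(f'pics/{name}.npy',c,allow_pickle=True); return c
def load(name): return np.load(f'pics/{name}.npy',allow_pickle=True).item()
def ray(c,u,v):
    R,_=cv2.Rodrigues(np.array(c['rvec'],float)); t=np.array(c['tvec'],float).ravel()
    d=R.T@np.array([(u-c['cx'])/c['fx'],(v-c['cy'])/c['fy'],1]); return -R.T@t,d
def onz(c,u,v,z):
    o,d=ray(c,u,v); return o+d*(z-o[2])/d[2]
def proj(c,P):
    p,_=cv2.projectPoints(np.array(P,float).reshape(-1,3),np.array(c['rvec'],float),np.array(c['tvec'],float),np.array([[c['fx'],0,c['cx']],[0,c['fy'],c['cy']],[0,0,1.]]),None); return p.reshape(-1,2)
E
python3 - <<'E'
from h import *
for v in('top','side'):
    c=snap(v,v+'0'); print(v,c['fx'],c['cx'],c['cy'],ray(c,280,210))
print(read_time_s())
E
```

```text
pics
top 473.99329339693594 285.66273330960803 207.70316346241904 (array([0.30913608, 0.08957574, 1.51137793]), array([ 0.18419137, -0.00490849, -0.98296269]))
side 481.7948686635647 284.7223524681924 204.7442068720128 (array([ 0.47961267, -1.31401942,  1.0635909 ]), array([ 0.06439406,  0.80472648, -0.59032514]))
0.1
```

View pics/top0.png

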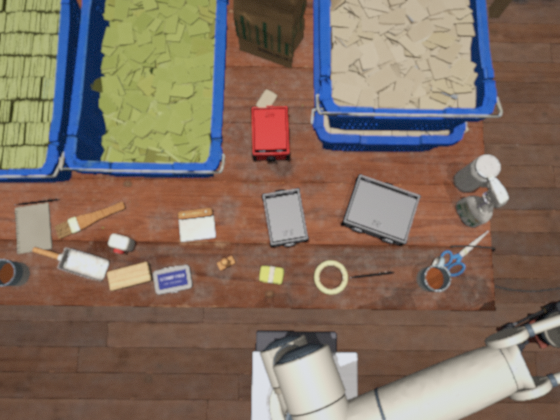

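View pics/side0.png

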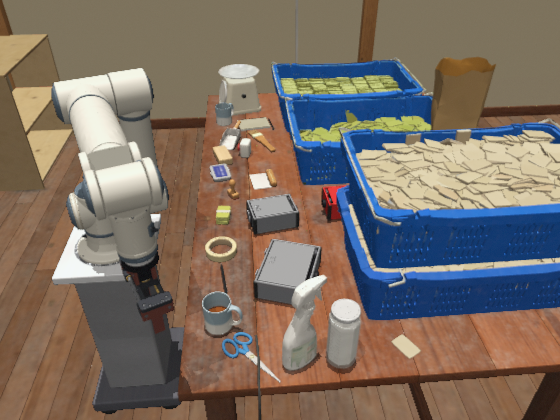

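The top view shows the larger box at about (381,210), yawed slightly, the smaller grey box at (285,217), and the red look-alike at (270,132). I'll zoom in on the larger box next.

Run:
```python
from h import *
c=load('top0'); im=cv2.cvtColor(c['image'],cv2.COLOR_RGB2BGR)
cv2.imwrite('pics/z1.png',cv2.resize(im[160:260,330:440],None,fx=6,fy=6,interpolation=cv2.INTER_CUBIC)[:600])
c=load('side0'); im=cv2.cvtColor(c['image'],cv2.COLOR_RGB2BGR)
cv2.imwrite('pics/z2.png',cv2.resize(im[225:315,240:340],None,fx=6,fy=6,interpolation=cv2.INTER_CUBIC))
# mask: grey low sat
c=load('top0'); hsv=cv2.cvtColor(c['image'],cv2.COLOR_RGB2HSV)
m=((hsv[...,1]<60)&(hsv[...,2]<200)).astype(np.uint8); 
m=cv2.morphologyEx(m,cv2.MORPH_CLOSE,np.ones((3,3)))
cs,_=cv2.findContours(m,cv2.RETR_EXTERNAL,cv2.CHAIN_APPROX_NONE)
for k in cs:
    if cv2.contourArea(k)>500:
        r=cv2.minAreaRect(k); print(r,cv2.contourArea(k)); print([onz(c,*p,.075).round(3).tolist() for p in cv2.boxPoints(r)])
```

```text
((405.5357971191406, 370.4268798828125), (107.83349609375, 319.1510314941406), 84.32698059082031) 12460.0
[[0.211, 0.19, 0.075], [0.313, -0.76, 0.075], [0.009, -0.762, 0.075], [-0.082, 0.152, 0.075]]
((172.10812377929688, 279.14862060546875), (26.961435317993164, 39.291358947753906), 80.53767395019531) 928.5
[[0.392, 0.468, 0.075], [0.413, 0.353, 0.075], [0.334, 0.336, 0.075], [0.314, 0.449, 0.075]]
((82.15000915527344, 263.5500183105469), (51.22889709472656, 24.981992721557617), 18.434947967529297) 1090.0
[[0.394, 0.755, 0.075], [0.465, 0.739, 0.075], [0.418, 0.589, 0.075], [0.348, 0.607, 0.075]]
((454.94342041015625, 260.6981201171875), (31.544286727905273, 87.3182373046875), 49.63546371459961) 1407.0
[[0.379, -0.317, 0.075], [0.555, -0.531, 0.075], [0.481, -0.589, 0.075], [0.308, -0.376, 0.075]]
((196.79232788085938, 228.3385009765625), (22.94642448425293, 36.466209411621094), 82.87498474121094) 769.0
[[0.545, 0.396, 0.075], [0.56, 0.286, 0.075], [0.49, 0.275, 0.075], [0.475, 0.384, 0.075]]
((32.649993896484375, 227.94998168945312), (48.01200866699219, 34.89691162109375), 85.60128
[... 357 characters left out ...]
0283203125, 56.288536071777344), 18.434947967529297) 3482.0
[[0.53, -0.104, 0.075], [0.7, -0.162, 0.075], [0.635, -0.36, 0.075], [0.467, -0.298, 0.075]]
((479.2115173339844, 189.94229125976562), (67.3580551147461, 54.28989028930664), 74.74488067626953) 2432.0
[[0.732, -0.435, 0.075], [0.783, -0.605, 0.075], [0.573, -0.645, 0.075], [0.526, -0.479, 0.075]]
((378.3552551269531, 128.15599060058594), (139.002197265625, 34.32280349731445), 14.958636283874512) 774.0
[[0.85, 0.001, 0.075], [0.964, -0.028, 0.075], [0.85, -0.459, 0.075], [0.739, -0.425, 0.075]]
((403.5, 54.5), (109.0, 147.0), 90.0) 15116.0
[[1.302, -0.076, 0.075], [1.315, -0.577, 0.075], [0.921, -0.551, 0.075], [0.912, -0.074, 0.075]]
```

View pics/z1.png

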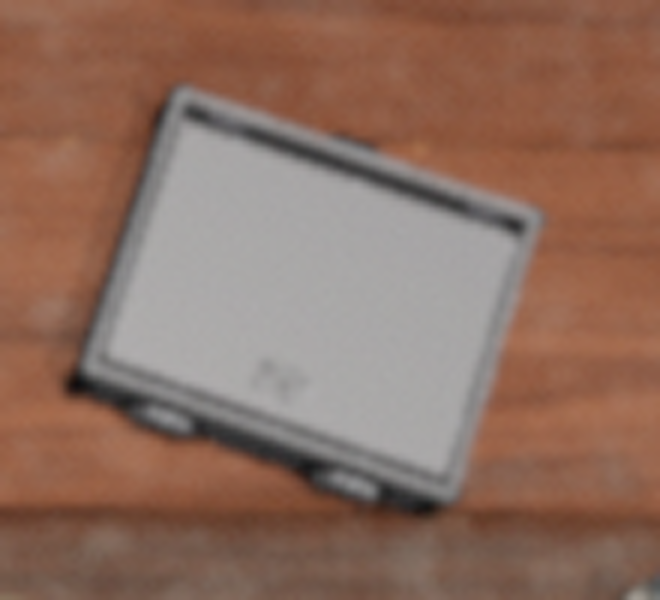

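View pics/z2.png

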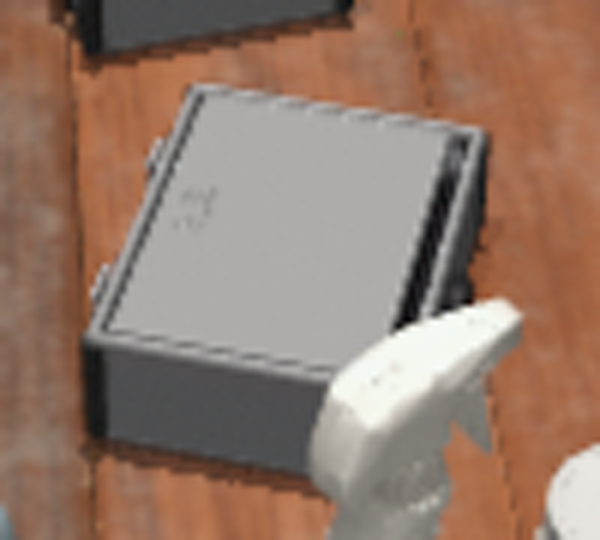

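Run:
```python
from h import *
f=lambda p,o:((p[0]+.5)/6-.5+o[0],(p[1]+.5)/6-.5+o[1])
def fit(P,nm):
    # order FL,BL,BR,FR
    L=np.array([[-.08,.1],[.08,.1],[.08,-.1],[-.08,-.1]]);P=np.array(P)[:,:2]
    n=len(P);L=L[:n];A=L-L.mean(0);B=P-P.mean(0)
    th=np.arctan2((A[:,0]*B[:,1]-A[:,1]*B[:,0]).sum(),(A*B).sum());R=np.array([[np.cos(th),-np.sin(th)],[np.sin(th),np.cos(th)]])
    t=P.mean(0)-R@L.mean(0);print(nm,t.round(4),np.degrees(th).round(2),((P-L@R.T-t)*1000).round(1).tolist())
    return t,th
c=load('top0')
T=[onz(c,*f(p,(330,160)),.075) for p in [(86,370),(178,88),(543,212),(453,500)]]
t,th=fit(T,'top')
print('rib',onz(c,*f((280,379),(330,160)),.076))
s=load('side0')
S=[onz(s,*f(p,(240,225)),.075) for p in [(193,87),(484,129)]]
print(np.round(S,4)); print('FR side',onz(s,*f((92,338),(240,225)),.075), 'rib',onz(s,*f((195,208),(240,225)),.076))
R=np.array([[np.cos(th),-np.sin(th)],[np.sin(th),np.cos(th)]])
for l in [(-.08,.1),(.08,.1),(-.08,-.1)]: print(l,t+R@l)
rb=t+R@[-.052,0];print('press',rb)
```

```text
top [ 0.5893 -0.2337] -18.76 [[0.4, -1.4], [-0.9, 0.1], [0.1, 0.2], [0.4, 1.2]]
rib [ 0.54279445 -0.2142872   0.076     ]
[[ 0.5482 -0.1217  0.075 ]
 [ 0.6981 -0.1692  0.075 ]]
FR side [ 0.4869391  -0.30612731  0.075     ] rib [ 0.54262431 -0.21875764  0.076     ]
(-0.08, 0.1) [ 0.54571332 -0.11329695]
(0.08, 0.1) [ 0.69721537 -0.16474719]
(-0.08, -0.1) [ 0.48140051 -0.30267452]
press [ 0.54006977 -0.21698953]
```

```bash
cat >> h.py <<'E'
th=np.radians(-18.8); C=np.array([.591,-.2355])
bx=np.array([np.cos(th),np.sin(th),0]); by=np.array([-np.sin(th),np.cos(th),0]); bz=np.array([0,0,1.])
def rot(tilt,s):  # tilt deg below horizontal: 90=down
    a=np.radians(tilt); z=np.cos(a)*bx-np.sin(a)*bz; y=s*by; return np.column_stack([np.cross(y,z),y,z])
def tcp(x,z,R,y=0.): # tip centre in box frame (m) -> TCP
    return np.array([*C,0])+x*bx+y*by+z*bz-.025*R[:,2]
E
cat > traj.py <<'E'
from h import *
# tip centre path for the lid
d=np.array([1,-1])/2**.5; n=np.array([1,1])/2**.5
H=np.array([.068,.072])
E0=H+.138*np.array([-np.cos(.48),np.sin(.48)])
T0=E0-.018*n+.022*d
E
python3 - <<'E'
from traj import *
print(read_tool_rot(), read_tcp_pos())
for s in(1,-1):
    R=rot(90,s);R4=rot(45,s)
    for nm,p,r in [('above',tcp(-.052,.2,R),R),('press',tcp(-.052,.07,R),R),('app',tcp(*(T0-.08*d),R4),R4),('ins',tcp(*T0,R4),R4),('mid',tcp(.04,.19,R4),R4),('end',tcp(.09,.175,R4),R4),('tog',tcp(-.042,.054,R),R)]:
        q=solve_ik(p,r); print(s,nm,p.round(3),None if q is None else np.round(q,1))
E
```

```text
[[ 9.09484963e-01  4.15736345e-01 -6.27271133e-04]
 [ 4.15736806e-01 -9.09483535e-01  1.61499181e-03]
 [ 1.00918027e-04 -1.72959047e-03 -9.99998499e-01]] [ 0.24934571 -0.54544563  0.21962217]
1 above [ 0.542 -0.219  0.225] [-25.3   2.8  72.6  -0.  104.6 -96.5]
1 press [ 0.542 -0.219  0.095] [-25.3   3.5  85.1   0.   91.4 -96.5]
1 app [ 0.472 -0.195  0.182] None
1 ins [ 0.525 -0.213  0.125] [ -30.7  -41.3  127.9   11.1   49.6 -105.8]
1 mid [ 0.612 -0.243  0.208] [ -28.1  -24.8  108.9    8.4   51.5 -101.8]
1 end [ 0.659 -0.259  0.193] [ -27.1  -16.   103.7    7.9   47.9 -101.2]
1 tog [ 0.551 -0.222  0.079] [-25.2   5.4  84.7   0.   89.9 -96.4]
-1 above [ 0.542 -0.219  0.225] [-25.3   2.8  72.6  -0.  104.6  83.5]
-1 press [ 0.542 -0.219  0.095] [-25.3   3.5  85.1   0.   91.4  83.5]
-1 app [ 0.472 -0.195  0.182] None
-1 ins [ 0.525 -0.213  0.125] [-30.7 -41.3 127.9  11.1  49.6  74.2]
-1 mid [ 0.612 -0.243  0.208] [-28.1 -24.8 108.9   8.4  51.5  78.2]
-1 end [ 0.659 -0.259  0.193] [-27.1 -16.  103.7   7.9  47.9  78.8]
-1 tog [ 0.551 -0.222  0.079] [-25.2   5.4  84.7   0.   89.9  83.6]
```

```bash
cat > traj.py <<'E'
from h import *
H=np.array([.068,.072])
def dn(tau):
    a=np.radians(tau); return np.array([np.cos(a),-np.sin(a)]),np.array([np.sin(a),np.cos(a)])
def lid(t,r=.138): return H+r*np.array([-np.cos(t),np.sin(t)])
def tip(t,tau,ins=.022,half=.010):
    d,n=dn(tau)
    K=lid(t)+ins*d if t<np.radians(tau) else lid(t,.138-ins)
    return K-half*n
E
python3 - <<'E'
from traj import *
for tau in (55,60,65):
    R=rot(tau,-1); d,n=dn(tau); T0=tip(.48,tau)-.008*n
    print(tau,T0)
    for nm,p in [('app',T0-.08*d),('ins',T0)]+[(t,tip(t,tau)) for t in(.48,.8,1.1,1.5,1.85)]:
        q=solve_ik(tcp(*p,R),R); print(nm,p.round(3),None if q is None else np.round(q,1))
E
```

```text
55 [-0.05653135  0.10737981]
app [-0.102  0.173] [-30.8 -41.7 117.2   7.3  70.2  77.7]
ins [-0.057  0.107] [-29.3 -32.7 118.4   6.9  59.9  77.9]
0.48 [-0.05   0.112] [-29.1 -31.5 117.2   6.8  59.9  78.1]
0.8 [-0.024  0.147] [-28.4 -27.2 110.7   6.2  62.   79.2]
1.1 [0.007 0.17 ] [-27.7 -22.  104.7   5.7  62.8  80.1]
1.5 [0.052 0.182] [-26.9 -14.8  97.7   5.2  62.5  81. ]
1.85 [0.092 0.178] [-26.2  -8.4  92.6   4.9  61.1  81.5]
60 [-0.05899376  0.10767297]
app [-0.099  0.177] [-29.7 -35.7 111.5   5.6  74.7  79. ]
ins [-0.059  0.108] [-28.6 -28.3 113.7   5.4  65.1  79.2]
0.48 [-0.052  0.112] [-28.4 -27.1 112.4   5.3  65.1  79.4]
0.8 [-0.026  0.147] [-27.8 -22.9 105.8   4.9  67.4  80.3]
1.1 [0.007 0.17 ] [-27.2 -17.6  99.4   4.5  68.6  81.1]
1.5 [0.051 0.183] [-26.4 -10.6  92.2   4.1  68.6  81.9]
1.85 [0.091 0.179] [-25.9  -4.3  86.9   3.8  67.6  82.4]
65 [-0.06142124  0.10817963]
app [-0.095  0.181] [-28.8 -29.7 105.7   4.3  79.3  80.2]
ins [-0.061  0.108] [-28.  -23.7 108.9   4.1  70.2  80.3]
0.48 [-0.054  0.112] [-27.8 -22.5 107.6   4.   70.2  80.5]
0.8 [-0.028  0.147] [-27.3 -18.5 100.9   3.7  72.8  81.2]
1.1 [0.006 0.171] [-26.7 -13.2  94.2   3.5  74.3  81.9]
1.5 [0.051 0.183] [-26.   -6.1  86.6   3.2  74.7  82.6]
1.85 [0.091 0.179] [-25.5   0.1  81.1   2.9  74.1  83.1]
```

Run:
```python
from h import *
R=rot(90,-1)
clamp(5)
p=read_tcp_pos(); move_linear([p[0],p[1],.30],feed=.2)
reach(tcp(-.052,.2,R),R)
move_linear(tcp(-.052,.095,R),R,feed=.2)
print(read_time_s(),read_force(),read_tcp_pos()); snap('side','s1'); snap('top','t1'); print(read_gripper_width())
```

```text
4.3 [-0.22629497 -0.05504359 -0.05022151] [ 0.54208224 -0.21933505  0.12131689]
0.0008201629669490651
```

Run:
```python
from h import *
a=load('s1');b=load('t1')
x=cv2.resize(cv2.cvtColor(a['image'],4)[160:320,220:350],None,fx=3,fy=3); y=cv2.resize(cv2.cvtColor(b['image'],4)[150:310,330:460],None,fx=3,fy=3)
cv2.imwrite('pics/z3.png',np.hstack([x,y]))
```

```text
(no output)
```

View pics/z3.png

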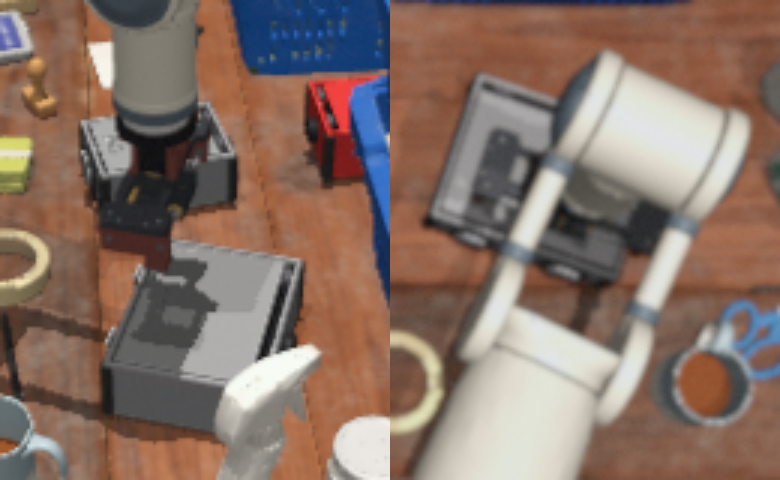

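The side view puts the closed fingertips (zoomed about (158,268)) just above the lid's front edge. I'll press now.

Run:
```python
from h import *
a=load('s1'); print((proj(a,[.542,-.219,.096])-[220,160])*3)
R=rot(90,-1)
h=move_linear(tcp(-.052,.0685,R),R,feed=.03,force_limit=14)
print(h,read_force(),read_tcp_pos()-np.array([0,0,.025]))
wait(.1)
move_linear(tcp(-.075,.19,R),R,feed=.3)
wait(.6)
print(read_time_s()); snap('side','s2'); snap('top','t2')
a=load('s2')
x=cv2.resize(cv2.cvtColor(a['image'],4)[160:320,220:350],None,fx=3,fy=3)
cv2.imwrite('pics/z4.png',x)
```

```text
[[155.40805307 283.0836519 ]]
False [ 1.05246416  0.44982515 -0.34520363] [ 0.54189099 -0.21880841  0.06876153]
6.6917
```

View pics/z4.png

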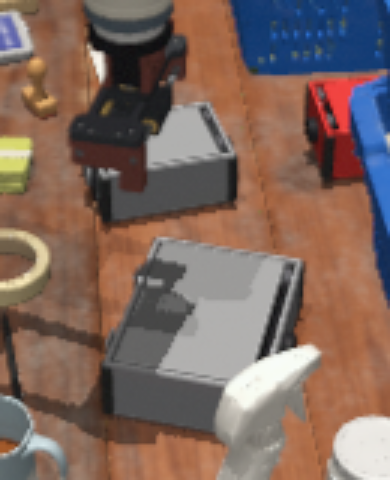

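Run:
```python
from h import *
print(read_tcp_pos(),read_gripper_width(),read_force())
out=[]
for nm in('s1','s2'):
    a=load(nm); im=cv2.cvtColor(a['image'],4)
    t=[.5421,-.2193,.0963] if nm=='s1' else list(np.array(read_tcp_pos())-[0,0,.025])
    u,v=proj(a,t)[0]; print(nm,u,v)
    z=cv2.resize(im[int(v)-40:int(v)+20,int(u)-32:int(u)+32],None,fx=6,fy=6,interpolation=2)
    cv2.circle(z,(int((u-int(u)+32.5)*6),int((v-int(v)+40.5)*6)),3,(0,255,0),-1); out.append(z)
cv2.imwrite('pics/z5.png',np.hstack(out))
```

```text
[ 0.52003348 -0.21135063  0.21502433] 0.0006659780875549347 [-0.15358061  0.2244039   0.14878699]
s1 271.84126303043365 254.35028118004834
s2 263.70425061603345 228.7381685026012
```

View pics/z5.png

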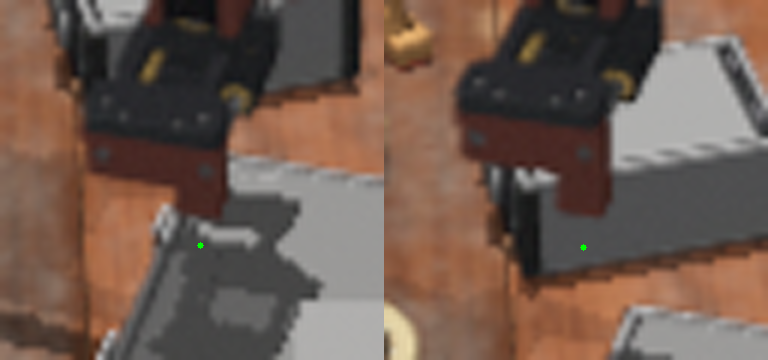

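The picture shows the fingertips about 20 mm higher than the nominal tip length predicts, and the press felt no contact. A force-guarded descent will measure the real tip offset.

Run:
```python
from h import *
R=rot(90,-1)
move_linear(tcp(-.052,.08,R),R,feed=.25)
f0=read_force()
h=move_linear(tcp(-.052,.045,R),R,feed=.02,force_limit=3)
print(h,f0,read_force(),read_tcp_pos(),read_time_s())
snap('side','s3')
a=load('s3')
cv2.imwrite('pics/z6.png',cv2.resize(cv2.cvtColor(a['image'],4)[210:310,230:350],None,fx=5,fy=5,interpolation=2))
```

```text
True [ 0.18143909  0.2813862  -0.09557203] [ 0.08675756 -0.4870981   3.29998759] [ 0.54170165 -0.2187107   0.07231716] 8.8667
```

View pics/z6.png

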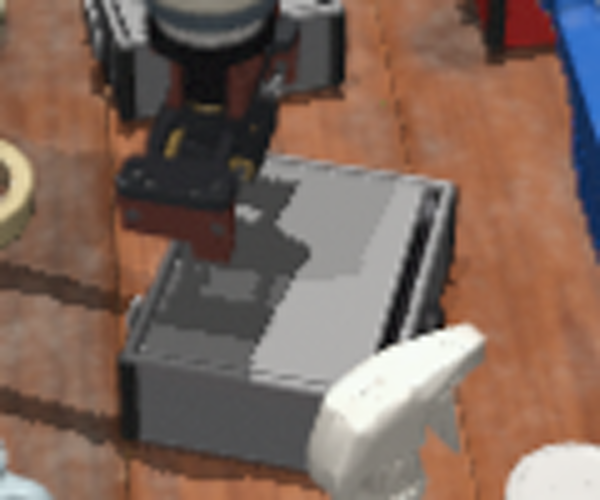

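Run:
```python
from h import *
out=[]
for nm,t in(('side0',[.2493,-.5454,.2196]),('s3',[.5417,-.2187,.0723])):
    a=load(nm); im=cv2.cvtColor(a['image'],4)
    t=np.array(t); P=[t,t-[0,0,.025],t+[0,0,.055]]; p=proj(a,P); u,v=p[0].astype(int)
    z=cv2.resize(im[v-45:v+45,u-45:u+45],None,fx=4,fy=4,interpolation=2)
    for q,c in zip(p,((0,255,0),(0,255,255),(255,0,255))): cv2.circle(z,(int((q[0]-u+45.5)*4),int((q[1]-v+45.5)*4)),3,c,-1)
    out.append(z)
cv2.imwrite('pics/z7.png',np.hstack(out))
```

```text
(no output)
```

View pics/z7.png

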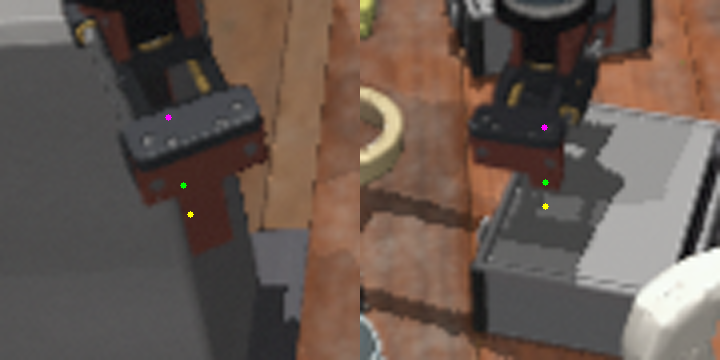

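```bash
sed -i 's/-.025\*R\[:,2\]/-L*R[:,2]/; s/^def tcp/L=.002\ndef tcp/' h.py
python3 - <<'E'
from h import *
R=rot(90,-1)
p=read_tcp_pos()
h=move_linear(p-np.array([0,0,.006]),feed=.02,force_limit=9)
print(h,read_force(),read_tcp_pos()); p=read_tcp_pos()
move_linear([p[0],p[1],.2],feed=.3)
wait(.5)
print(read_time_s(),read_tcp_pos()); snap('side','s4'); snap('top','t4')
a=load('s4')
x=cv2.resize(cv2.cvtColor(a['image'],4)[160:320,220:350],None,fx=3.5,fy=3.5)
cv2.imwrite('pics/z8.png',x)
E
```

```text
True [-0.79994873  0.55797914  4.178257  ] [ 0.54171158 -0.21876766  0.06973678]
10.2583 [ 0.54160733 -0.21872123  0.19957257]
```

View pics/z8.png

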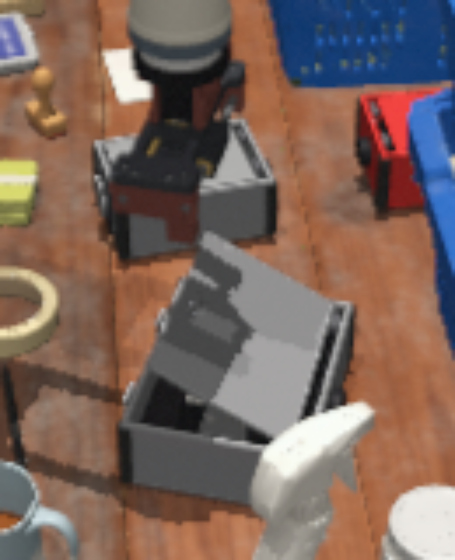

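The lid has released and is lifting: its free edge shows at zoomed (205,240). Next I move in front of it with the tool tilted.

Run:
```python
from traj import *
tau=60;R=rot(tau,-1);Rd=rot(90,-1); d,n=dn(tau); T0=tip(.48,tau)-.008*n
for nm,p in [('app',T0-.07*d),('ins',T0)]+[(t,tip(t,tau)) for t in(.48,1.1,1.85)]:
    q=solve_ik(tcp(*p,R),R); print(nm,p.round(3),None if q is None else np.round(q,1))
move_linear(tcp(-.13,.22,Rd),Rd,feed=.25)
reach(tcp(*(T0-.07*d),R),R)
wait(.2)
print(read_time_s(),read_tcp_pos()); snap('side','s5'); snap('top','t5')
a=load('s5'); im=cv2.cvtColor(a['image'],4)
y0,x0=170,220
z=cv2.resize(im[y0:320,x0:350],None,fx=4,fy=4,interpolation=2)
def W(x,zz,y=0): return np.array([*C,0])+x*bx+y*by+zz*bz
def mark(P,col):
    u,v=proj(a,P)[0]; cv2.circle(z,(int((u-x0+.5)*4),int((v-y0+.5)*4)),3,col,-1)
e=lid(.48); 
for y in(-.092,0,.092): mark(W(*e,y),(0,255,0))
mark(W(*(T0-.07*d)),(0,255,255)); mark(W(*(T0-.07*d+.023*d)),(255,0,255))
cv2.imwrite('pics/z9.png',z)
```

```text
app [-0.094  0.168] [-29.2 -32.9 112.6   5.5  70.8  79.1]
ins [-0.059  0.108] [-28.3 -25.7 113.9   5.4  62.3  79.2]
0.48 [-0.052  0.112] [-28.1 -24.6 112.7   5.3  62.3  79.4]
1.1 [0.007 0.17 ] [-27.  -15.6  99.8   4.5  66.1  81.1]
1.85 [0.091 0.179] [-25.7  -2.3  87.    3.8  65.5  82.4]
11.6583 [ 0.50201496 -0.20525978  0.17133155]
```

View pics/z9.png

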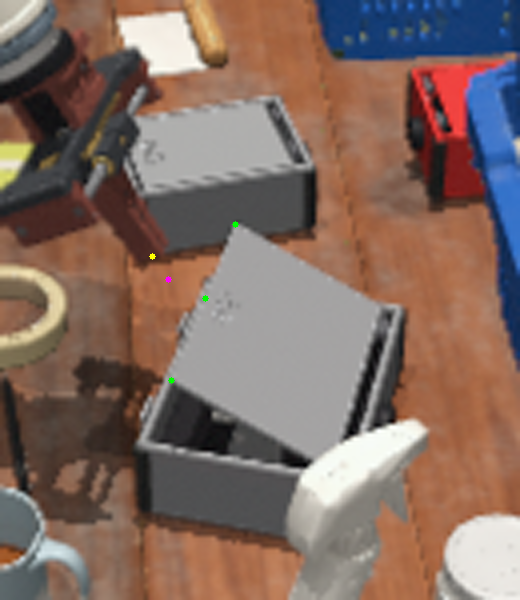

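Projected lid edge points lie on the real edge at (235,225), (205,298) and (171,380), and the yellow dot sits on the real tip at (152,257). So the 2 mm tip length is right, and the lid is ajar at 0.48 rad. Next I insert and sweep.

Run:
```python
from traj import *
tau=60;R=rot(tau,-1); d,n=dn(tau); T0=tip(.48,tau)-.008*n
h=move_linear(tcp(*T0,R),R,feed=.12,force_limit=6); print('ins',h,read_force())
if not h:
    for t in (.6,.8,1.0,1.2):
        h=move_linear(tcp(*tip(t,tau),R),R,feed=.1,force_limit=6)
        print(t,h,read_force().round(2),read_time_s())
        if h: break
snap('side','s6'); snap('top','t6')
a=load('s6')
cv2.imwrite('pics/z10.png',cv2.resize(cv2.cvtColor(a['image'],4)[150:320,210:360],None,fx=3.5,fy=3.5,interpolation=2))
```

```text
ins False [-0.02854364 -0.14114165  0.48596006]
0.6 False [-1.56  0.25  0.01] 12.8833
0.8 False [-0.96  0.49 -0.17] 13.3083
1.0 False [-0.6 -0.5  0.2] 13.7333
1.2 False [-0.74  0.62 -0.3 ] 14.125
```

View pics/z10.png

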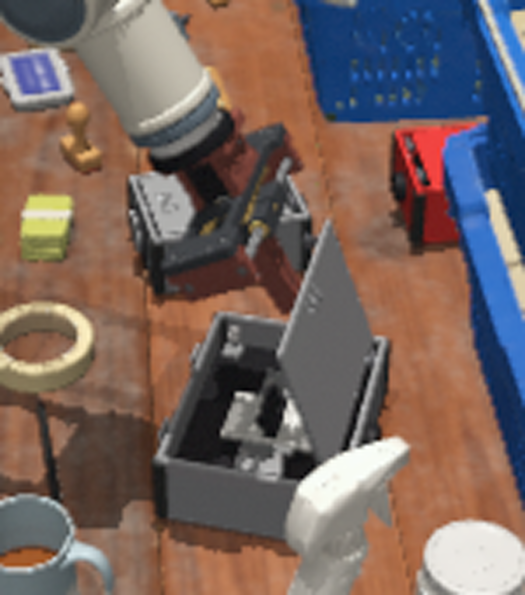

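The lid rides on the fingertips at about 1.2 rad (tip at about (290,300)), and the breaker is visible. I continue to the stop.

Run:
```python
from traj import *
tau=60;R=rot(tau,-1); d,n=dn(tau)
for t in (1.4,1.6,1.75,1.9):
    h=move_linear(tcp(*tip(t,tau),R),R,feed=.08 if t<1.7 else .03,force_limit=5)
    print(t,h,read_force().round(2),read_time_s())
    if h: break
snap('side','s7')
p=tip(t,tau)
a=load('s7')
cv2.imwrite('pics/z11.png',cv2.resize(cv2.cvtColor(a['image'],4)[150:320,210:360],None,fx=3.5,fy=3.5,interpolation=2))
```

```text
1.4 False [-0.34  0.3   0.23] 14.6667
1.6 False [ 0.84 -0.19 -0.14] 15.1083
1.75 False [-0.21 -0.55  0.51] 15.8417
1.9 True [-6.24  2.4   4.77] 16.2667
```

View pics/z11.png

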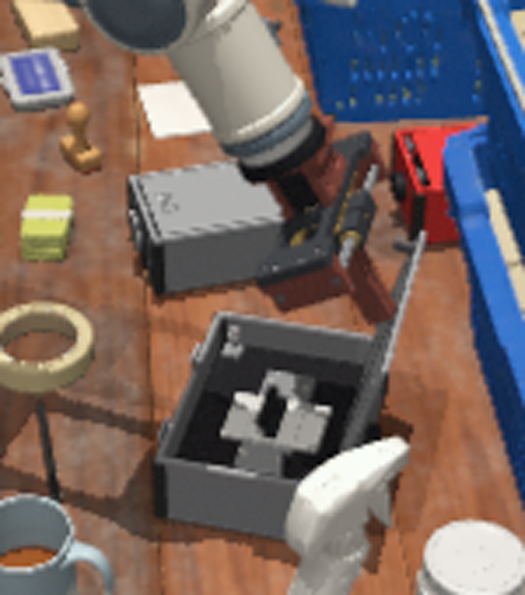

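Run:
```python
from traj import *
tau=60;R=rot(tau,-1); Rd=rot(90,-1)
move_linear(tcp(.0,.23,R),R,feed=.2)
reach(tcp(-.12,.2,Rd),Rd); wait(.2)
print(read_time_s(),read_force())
out=[]
for v,(y0,x0) in(('side',(215,245)),('top',(150,330))):
    a=snap(v,v[0]+'8'); im=cv2.cvtColor(a['image'],4)
    z=cv2.resize(im[y0:y0+100,x0:x0+100],None,fx=4,fy=4,interpolation=2)
    W=lambda x,zz,y=0: np.array([*C,0])+x*bx+y*by+zz*bz
    for y in(-.025,0,.025):
        u,w=proj(a,W(-.0087,.062,y))[0]; cv2.circle(z,(int((u-x0+.5)*4),int((w-y0+.5)*4)),2,(0,255,0),-1)
    for x,y in((-.08,.1),(.08,.1),(-.08,-.1),(.08,-.1)):
        u,w=proj(a,W(x,.075,y))[0]; cv2.circle(z,(int((u-x0+.5)*4),int((w-y0+.5)*4)),2,(0,255,255),-1)
    out.append(z)
cv2.imwrite('pics/z12.png',np.hstack(out))
```

```text
17.75 [ 1.28497442 -0.18321914  0.07761451]
```

View pics/z12.png

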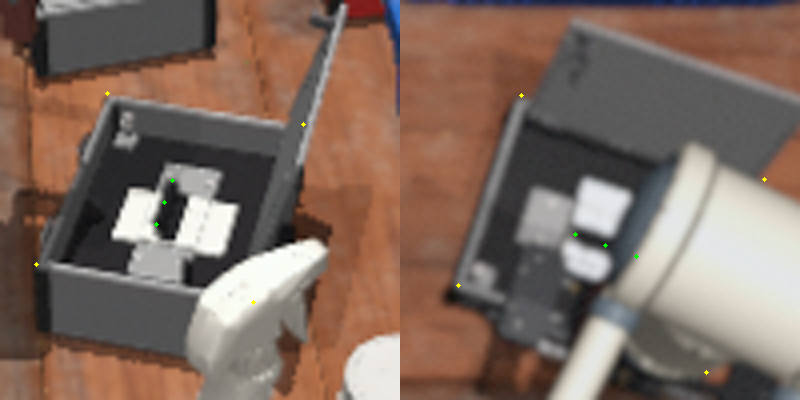

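Run:
```python
from traj import *
Rd=rot(90,-1)
reach(tcp(-.04,.17,Rd),Rd)
move_linear(tcp(-.04,.085,Rd),Rd,feed=.15,force_limit=6)
h=move_linear(tcp(-.04,.056,Rd),Rd,feed=.05,force_limit=4)
print('down',h,read_force(),read_tcp_pos(),read_time_s())
snap('side','s9'); a=load('s9')
cv2.imwrite('pics/z13.png',cv2.resize(cv2.cvtColor(a['image'],4)[180:320,230:350],None,fx=4,fy=4,interpolation=2))
```

```text
down False [ 0.34258274 -0.47311597 -0.2022808 ] [ 0.55317313 -0.22260447  0.05798529] 19.7333
```

View pics/z13.png

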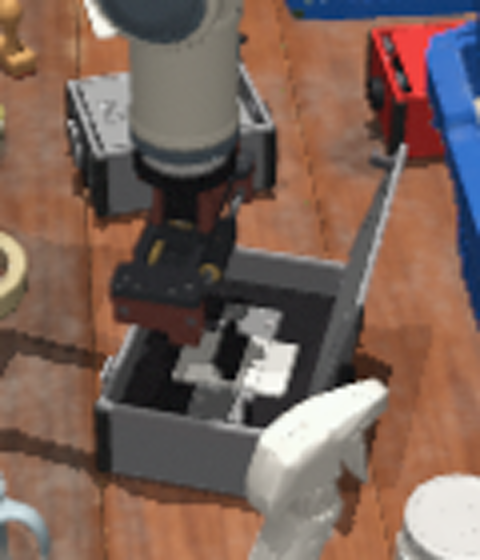

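Run:
```python
from traj import *
Rd=rot(90,-1)
h=move_linear(tcp(-.003,.056,Rd),Rd,feed=.03,force_limit=10)
p=read_tcp_pos(); print(h,read_force(),'boxx',(p[:2]-C)@bx[:2],p[2],read_time_s())
snap('side','s10'); a=load('s10')
cv2.imwrite('pics/z14.png',cv2.resize(cv2.cvtColor(a['image'],4)[180:320,230:350],None,fx=4,fy=4,interpolation=2))
```

```text
True [-1.02480087  0.97066558  2.44846019] boxx -0.02610279187775055 0.05779722494091587 20.4333
```

View pics/z14.png

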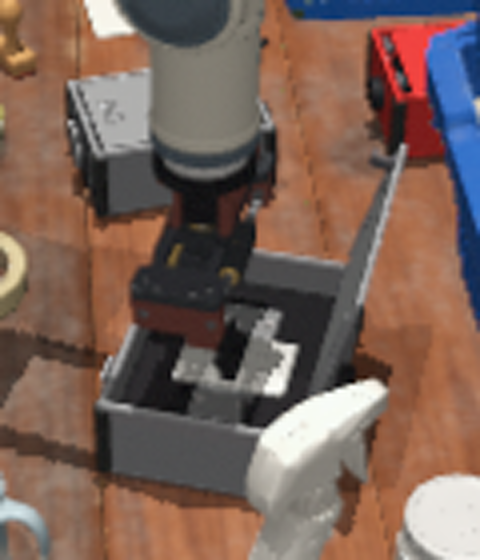

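Run:
```python
from traj import *
Rd=rot(90,-1)
print(read_force())
move_linear(tcp(-.029,.056,Rd),Rd,feed=.05); wait(.1); print('off',read_force())
move_linear(tcp(-.029,.060,Rd),Rd,feed=.05); wait(.1); print('up',read_force())
for x in (-.026,-.022,-.018,-.014,-.010,-.006,-.003):
    h=move_linear(tcp(x,.060,Rd),Rd,feed=.02,force_limit=10)
    p=read_tcp_pos(); print(x,h,read_force().round(2),'boxx',((p[:2]-C)@bx[:2]).round(4),p[2].round(4),read_time_s())
    if h: break
snap('side','s11'); a=load('s11')
cv2.imwrite('pics/z15.png',cv2.resize(cv2.cvtColor(a['image'],4)[180:320,230:350],None,fx=4,fy=4,interpolation=2))
```

```text
[-2.62445927  0.21754596  1.32072882]
off [ 0.20232309  0.37610569 -0.18808731]
up [-0.17643191 -1.5349026   0.56683493]
-0.026 False [ 0.33 -0.62 -0.22] boxx -0.0259 0.0618 21.4833
-0.022 False [-3.9   2.42  6.07] boxx -0.0223 0.0628 21.8333
-0.018 False [-2.33  0.66  8.66] boxx -0.0169 0.0645 22.1833
-0.014 False [0.18 0.38 9.24] boxx -0.0118 0.0651 22.5333
-0.01 False [ 2.68 -0.11  6.98] boxx -0.0073 0.0649 22.8833
-0.006 False [0.78 0.08 6.46] boxx -0.0041 0.0643 23.2333
-0.003 False [-5.38  2.77 10.25] boxx -0.0028 0.0641 23.5333
```

View pics/z15.png

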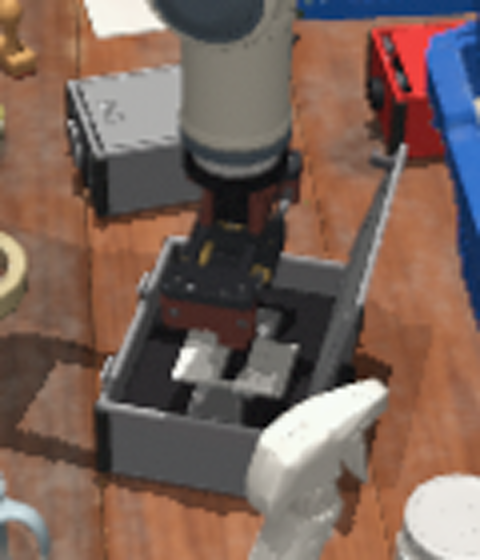

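Run:
```python
from traj import *
Rd=rot(90,-1)
move_linear(tcp(-.005,.12,Rd),Rd,feed=.15)
move_linear(tcp(-.10,.16,Rd),Rd,feed=.2)
print(read_time_s(),read_force())
out=[]
for v,(y0,x0) in(('side',(215,245)),('top',(150,330))):
    a=snap(v,v[0]+'12'); im=cv2.cvtColor(a['image'],4)
    out.append(cv2.resize(im[y0:y0+100,x0:x0+100],None,fx=4,fy=4,interpolation=2))
cv2.imwrite('pics/z16.png',np.hstack(out))
```

```text
24.8 [ 0.17721384 -0.89523301 -0.89473976]
```

View pics/z16.png

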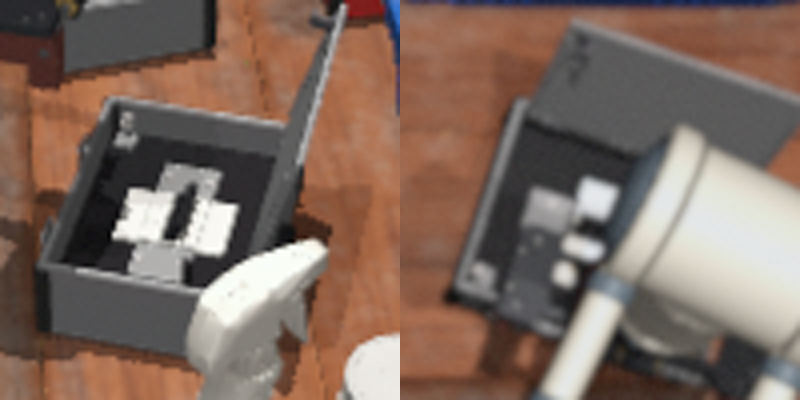

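Run:
```python
from h import *
out=[]
for nm in('s8','s12'):
    a=load(nm); im=cv2.cvtColor(a['image'],4); y0,x0=252,268
    z=cv2.resize(im[y0:y0+40,x0:x0+40],None,fx=10,fy=10,interpolation=2)
    for x,zz,c in((-.0087,.062,(0,255,0)),(0,.064,(0,255,255)),(.0087,.062,(255,0,255))):
      for y in(-.025,.025):
        u,w=proj(a,np.array([*C,0])+x*bx+y*by+zz*bz)[0]; cv2.circle(z,(int((u-x0+.5)*10),int((w-y0+.5)*10)),3,c,-1)
    out.append(z)
cv2.imwrite('pics/z17.png',np.hstack(out))
```

```text
(no output)
```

View pics/z17.png

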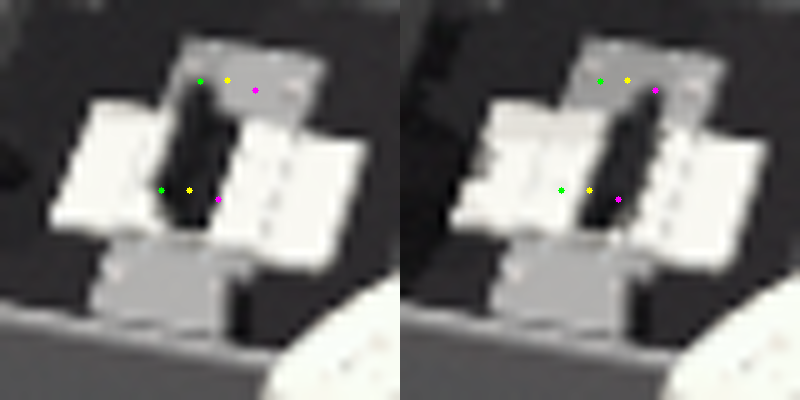

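The bar now matches the magenta "on" positions; before the push it matched the green "off" ones. It has snapped over, and the housing pixels haven't shifted. I'll retreat and do a final check.

Run:
```python
from traj import *
Rd=rot(90,-1)
p=read_tcp_pos(); move_linear([p[0],p[1],.28],feed=.25)
set_joints([-60,-10,70.5,0,104.3,80]); wait(.3)
print(read_time_s(),read_tcp_pos(),read_force())
a=snap('side','s13');b=snap('top','t13')
A=cv2.cvtColor(a['image'],4);B=cv2.cvtColor(b['image'],4)
cv2.imwrite('pics/z18.png',np.hstack([cv2.resize(A[100:400,180:420],None,fx=1.6,fy=1.6),cv2.resize(B[100:340,220:500],(400,480))]))
```

```text
27.0917 [ 0.31069902 -0.4686488   0.37545535] [ 0.47019204  0.36812086 -0.40322738]
```

View pics/z18.png

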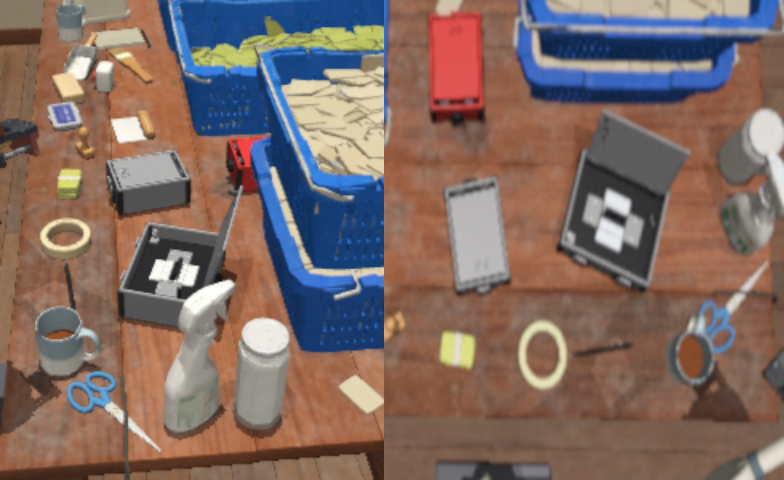

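```bash
python3 -c "
from h import *
job_done(); print(read_time_s())"
```

```text
the job is handed in; nothing more can be done
the job is handed in; nothing more can be done
```

The job is done and handed in at about 27 s of the 51 s. I pressed the larger box's lid and let it spring ajar. I then swung it back to its stop with the closed fingertips, where contact stopped the move at about 7 to 8 N, and pushed the toggle towards the hinge.

**Final checks:**
- **Lid:** it rests on its stop.
- **Toggle:** in the side view the bar lies on the projected "on" position. Before the push it lay on the "off" position.
- **Other items:** the smaller box is shut. By eye, neither box nor the bystanders show any visible shift.
- **Robot:** the arm was clear of everything at hand-in.

**What disagreed or failed:**
- **Fingertip length:** the tips sit only about 2 mm ahead of the TCP, not the stated 25 mm. My first press therefore missed the lid without touching it, and I repeated it with a force-guarded descent.
- **Toggle push:** the first push stopped at its 10 N limit. On the second, 4 mm higher, the fingertips rode up about 3 to 5 mm with up to 10 N of upward force, but the toggle still went over.

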